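# Read a manifold block's height with a bridge gauge

### The job

Check the height of the brass manifold block: pick up the blue bridge gauge by its grey head, stand it astride the brass block with both legs on the bench and its sprung foot resting near the middle of the block's top, so that its pointer reads the block's height, and let go. Set the gauge down rather than dropping it, leave the brass block where it lies, and do not disturb the lower aluminium block that looks like it.

Things in the scene. Friction and masses are not known exactly. Their poses are not given: they have to be found in the camera images.
- gauge: Blue bridge gauge, loose, 0.5 kg, upright, 110 mm tall. Two legs, 84 mm apart along y (108 over all; steel soles 50 long in x), joined by a beam 50 to 60 mm up, 34 wide in x. Mid-beam a grey head to grip: 30 in x, 44 in y, 60 to 110 mm up, white scale and red pointer on its x faces. Origin: centre of the footprint at sole level, on the foot's axis; z up. Either way round serves.
- gauge_foot (a joint): The gauge's reading: height of its sprung foot above the soles, m (0 to 0.040). The foot is a 16 mm brass disc on a vertical stem midway between the legs. A light spring (1.2 to 2.4 N) pushes it down; at 0 it is fully out, level with the soles; whatever is under it pushes it up. Astride the brass block it reads about 0.028.
- brass_block: Brass (yellow) manifold block, loose, 0.5 kg, 64 mm in x, 36 in y, 28 tall, lying on the bench, small dark ports in its long sides. Origin: centre of its underside; z up. It fits between the gauge's legs at any turn, most freely with the gauge's y along the block's y. Nothing else stands within 110 mm of it, centre to centre.
- alu_block: Bystander: silvery aluminium manifold block, same 64 x 36 mm outline but only 18 mm tall, loose, 0.12 kg, on the bench. Origin: centre of its underside. A dark steel strip (90 x 22 x 8 mm), a wrench and a blue desk timer (70 mm tall) also lie about and are not needed.
Things that resemble listed ones, but are neither listed nor needed, are in the scene too. Of the things that look like the gauge, take the one that is farthest to the robot's left at the start.

How it is judged (in metres and radians):
On the way:
1. the gauge is lifted clear of the bench (soles more than 35 mm up) (height (world z) of gauge above 0.035 m), for 0.1 s.
At the end, for the whole second after the job is handed in: The gauge stands upright (within 4 degrees) with its soles on the bench (within 4 mm), its axis within 20 mm of the brass block's centre, the foot reading 25.5 to 30.5 mm; gauge and block are at rest; neither block is more than 20 mm from where it started (horizontal distance between gauge and brass_block below 0.02 m and height (world z) of gauge between -0.004 and 0.004 m and angle between gauge's own z axis and vertical below 0.07 rad and value of joint gauge_foot between 0.0255 and 0.0305 m and linear speed of each of gauge, brass_block below 0.02 m/s and distance of each of brass_block, alu_block from where it was at the start of the episode below 0.02 m); the robot touches nothing.
It fails at once if the gauge is dropped: out of the fingers with its soles more than 15 mm above the bench (height (world z) of gauge above 0.015 m and contact force between the fingers and gauge below 0.1 N).
It fails at once if the aluminium block is pushed more than 20 mm (distance of alu_block from where it was at the start of the episode above 0.02 m).
It also fails if it takes over 40 s, if anything falls off the work surface, if the arm or the gripper's body presses on something with over 40 N, if the wrist force passes 120 N, or if a joint passes its speed limit or range.

### The arm

A 7-joint arm with a two-finger parallel gripper is mounted at the origin on the work surface. World frame = base frame: x ahead of the robot, y to its left, z up, the work surface at z = 0. Lengths are in m, angles in degrees, forces in N, time in s.
With the tool pointing down it reaches from about 0.425 to 0.875 m from the base axis. Payload 4.7 kg.
Tool frame: the origin (TCP) lies on the centre line of the jaws, within the pads' length; the fingertips stand 14 mm ahead of it and the grasp point (between the pads) lies 5 mm behind it; z points along the fingers, y is the line along which they close (so a half turn about z gives the same grasp; the last joint's range is limited). The gripper opens to 87 mm and grips with 3 to 60 N. Pads are 19 mm wide; open, the fingers measure 117 mm over their backs; the gripper's body (75 mm by 190 mm) begins 51 mm behind the grasp point.
Start: joints at [-68.176, 18.392, -4.016, 83.108, 1.295, 78.541, -3.26], TCP at [0.233, 0.607, 0.237] pointing down, gripper open.
Joint ranges: [-163.93, 163.93], [-17.29, 119.83], [-79.2, 71.16], [3.27, 140.29], [-89.18, 269.18], [5.43, 117.66], [-154.24, 154.24]. Speed limits (degrees/s): [147.25, 147.25, 180, 180, 180, 180, 180].

### API

Orientations are given as [roll, pitch, yaw] about the fixed x, y, z axes, in that order (R = Rz(yaw) Ry(pitch) Rx(roll)).
In Python, from cell import env gives the robot as it stands.
- The arm moves only by the tool jog_arm, never from a script. Its argument "motion" is a list that holds one entry, the list of rows, each a list of 7 numbers: the shift along the tool's x, y, z in units of 0.1 m (1.0 is 0.1 m), then the turn, a rotation vector about the tool's x, y, z in units of 180 degrees (1.0 is 180 degrees), then the closure, from 0 (fully open) to 1 (shut). A call has 1 to 5 rows; each row is the pose to reach, as a shift and turn from the pose commanded when the call began, along the tool's axes at that moment, turning the shorter way round; what a row does not reach only later rows make up. A row lasts 1/10 s, in which the tool goes at most 50 mm and 8.59 degrees, less where a joint would pass 70% of its speed; a pose out of reach is approached as far as the arm can. A call with a number of a shift or a turn outside -1 to 1 is refused whole. A call with a gripper value outside its range is refused whole. The fingers move at their own pace and stop on an object; "grip_force" is the grip in N (left out, the last holds). Time passes only in rows, so rows that repeat a pose let the fingers close. It gives the time, the measured TCP pose, the force, the opening and the grip force at its end, in the units of the state.
- env.get_obs(): the state, without advancing time (a new reading comes with each control period).
- env.read_camera(name): name is "scene" or "side" or "wrist"; returns (picture, depth): 420x560x3 uint8, red, green, blue; 420x560 float32, m along the optical axis (not along the pixel's ray), 0 where there is no reading.
- env.camera_info(name): a dict with "camera_matrix" (3x3 intrinsics, pixels), "k1" (the pictures are not rectified: a ray, as slopes to the right and down, at radius r is drawn at 1 + k1 r^2 times it, then the intrinsics apply), "origin" and "orientation" of the camera in the world; the wrist camera has in their place "mount" (4x4, takes a point from camera to tool coordinates, whose origin is the TCP and whose axes are the flange's). Camera axes: x right, y down, z forward; pixel columns grow to the right and rows downward; lengths in m; the calibration is good to about 2 mm. A picture is of the moment at which its call begins: read the wrist's pose just before it. camera_info takes no time and is no camera call.
- env.sign_off(): hands the job in; it is judged then, once.
The state is a dict: "time_s": time; "qpos": joint angles; "joint_velocities": joint speeds; "effort": joint torques, N m; "tool_pos": TCP position; "tool_rot": TCP orientation; "force": force on the tool from outside, world axes, zero at the start; "wrist_torque": the same for the moment, N m; "grip_width": finger opening in m; "grasp_force": force on a finger pad.
Only numpy, scipy, OpenCV 4.12 (cv2) and the standard library are available. Lean on these libraries where they do the work, as an engineer would, in place of code of your own. Each camera call takes 0.05 s, during which the arm holds its last target. There are 200 camera calls.

## Working session

There is one attempt and no reset: what is moved stays moved. The work goes in short steps, Python scripts to look and compute and a tool call to move; the robot and the scene stay as the last step left them, time stands still between calls to the robot, and variables do not carry over. Pictures are saved under pics/ and viewed, at most 10 in all, crops included, and the job is handed in when it is done.

Besides the shell and the picture viewer there is one more tool, called after ">>>" by a JSON object that holds its "fn" and its "kwargs", one argument or row to a line. jog_arm: Moves the arm, as the interface text tells. Shifts and turns lie within -1 to 1; 1 stands for 0.1 m of shift or 180 degrees of turn. Its arguments: {"type":"object","properties":{"motion":{"type":"array","items":{"type":"array","items":{"type":"array","items":{"type":"number"}}}},"grip_force":{"type":"number"}},"required":["motion"]}

```bash
mkdir -p pics
cat > h.py <<'E'
import numpy as np, cv2
from scipy.spatial.transform import Rotation as R
from cell import env
def cam(n):
    i=env.camera_info(n); o=env.get_obs(); im,d=env.read_camera(n)
    K=np.array(i["camera_matrix"])
    if "mount" in i:
        T=np.eye(4);T[:3,:3]=R.from_euler('xyz',o["tool_rot"],degrees=True).as_matrix();T[:3,3]=o["tool_pos"]
        T=T@np.array(i["mount"])
    else:
        T=np.eye(4);q=np.array(i["orientation"]);T[:3,3]=i["origin"]
        T[:3,:3]=q if q.shape==(3,3) else R.from_euler('xyz',q,degrees=True).as_matrix()
    return im,d,K,i["k1"],T
def rays(uv,K,k1):
    return cv2.undistortPoints(np.array(uv,float).reshape(-1,1,2),K,np.array([k1,0,0,0.])).reshape(-1,2)
def onplane(uv,c,z):
    _,_,K,k1,T=c; s=rays(uv,K,k1); d=np.c_[s,np.ones(len(s))]@T[:3,:3].T
    return T[:3,3]+d*((z-T[2,3])/d[:,2])[:,None]
def cloud(c):
    im,d,K,k1,T=c; v,u=np.mgrid[:d.shape[0],:d.shape[1]]
    s=rays(np.c_[u.ravel(),v.ravel()],K,k1); z=d.ravel()[:,None]
    return (np.c_[s*z,z]@T[:3,:3].T+T[:3,3]).reshape(*d.shape,3)
def save(n,im): cv2.imwrite(f"pics/{n}.png",im[...,::-1])
E
python3 - <<'E'
from h import *
print(env.get_obs())
for n in("scene","side"):
    print(env.camera_info(n)); c=cam(n); save(n,c[0]); np.savez(f"{n}.npz",im=c[0],d=c[1],K=c[2],k1=c[3],T=c[4])
E
```

```text
{'time_s': 0.0, 'qpos': array([-68.17651914,  18.43753106,  -4.01575158,  83.17581981,
         1.29519523,  78.54062405,  -3.25926773]), 'joint_velocities': array([ 0.02356691,  0.04190832,  0.09064482, -0.05492398,  0.01102161,
       -0.11175577,  0.07301965]), 'effort': array([ 8.68834468e-05, -4.91286564e+01, -4.04148744e-01, -3.12525237e+01,
       -6.40314817e-02,  4.34589351e-02,  1.79501649e-04]), 'tool_pos': array([0.23295853, 0.60624805, 0.23547081]), 'tool_rot': array([-1.79891282e+02,  5.94360316e-03,  1.58987275e+02]), 'force': array([-0.6447834 ,  0.16495426,  0.01516781]), 'wrist_torque': array([-0.00159276,  0.01386172, -0.01895358]), 'grasp_force': 0.0, 'grip_width': 0.0874564039224853}
{'camera_matrix': array([[428.43719969,   0.        , 279.85836229],
       [  0.        , 428.43719969, 216.37328393],
       [  0.        ,   0.        ,   1.        ]]), 'k1': -0.11231724881561662, 'origin': array([ 1.05221509, -0.63172713,  0.6575539 ]), 'orientation': array([-128.81445804,   -0.39309079,   41.03521476])}
{'camera_matrix': array([[431.90340763,   0.        , 275.62584422],
       [  0.        , 431.90340763, 201.47824318],
       [  0.        ,   0.        ,   1.        ]]), 'k1': -0.0925256537574495, 'origin': array([0.22439434, 0.42268743, 0.6214529 ]), 'orientation': array([-135.31028503,    0.15659311, -144.92723568])}
```

View pics/scene.png

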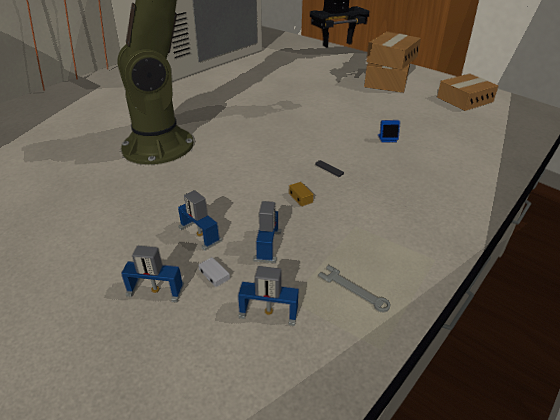

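View pics/side.png

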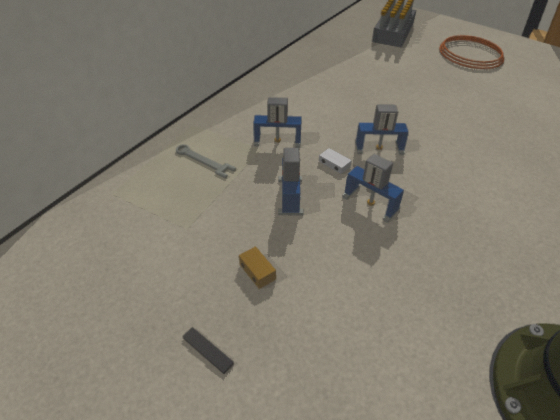

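The scene view shows four gauges, with heads at about (195,205), (267,215), (147,260) and (268,280), the brass block at (301,193) and the aluminium one at (214,271). The side view shows the same things: brass at (257,266), and heads at (291,165), (278,110), (386,117) and (377,170).

```bash
cat >> h.py <<'E'
def load(n):
    z=np.load(n+".npz"); return z["im"],z["d"],z["K"],float(z["k1"]),z["T"]
def blobs(c,lo,hi,zr,mina=40):
    P=cloud(c); hsv=cv2.cvtColor(c[0],cv2.COLOR_RGB2HSV)
    m=cv2.inRange(hsv,lo,hi)&(((c[1]>0)&(P[...,2]>zr[0])&(P[...,2]<zr[1])&(P[...,0]>.2)).astype(np.uint8)*255)
    n,l,s,ce=cv2.connectedComponentsWithStats(m)
    for i in range(1,n):
        if s[i,4]>=mina:
            p=P[l==i]; q=p[p[:,2]>np.percentile(p[:,2],95)-.004]
            (cx,cy),wh,a=cv2.minAreaRect((q[:,:2]*1000).astype(np.float32))
            print(s[i,4],ce[i].round(),"mean",p.mean(0).round(3),"ztop",np.percentile(p[:,2],97).round(4),"toprect",round(cx,1),round(cy,1),np.round(wh,1),round(a,1))
E
python3 - <<'E'
from h import *
for n in("scene","side"):
    c=load(n)
    for nm,lo,hi,zr in(("heads",(0,0,0),(180,90,255),(.07,.13)),("blue",(100,120,40),(125,255,255),(.02,.08)),("brass",(12,120,60),(30,255,255),(.008,.04)),("alu",(0,0,60),(180,60,255),(.008,.03))):
        print(n,nm); blobs(c,lo,hi,zr)
E
```

```text
scene heads
968 [518.  26.] mean [0.48  2.025 0.1  ] ztop 0.1275 toprect 469.0 2024.4 [462.4  35.9] 0.4
112 [469.  83.] mean [0.582 1.013 0.072] ztop 0.0743 toprect 584.2 1014.4 [168.4  40.7] 73.2
458 [195. 204.] mean [ 0.431 -0.191  0.097] ztop 0.1109 toprect 423.0 -186.6 [30.5 44.7] 84.3
412 [267. 215.] mean [ 0.574 -0.119  0.098] ztop 0.1111 toprect 566.3 -110.9 [29.9 46.9] 36.1
652 [147. 258.] mean [ 0.494 -0.364  0.097] ztop 0.1114 toprect 487.4 -361.4 [45.  32.1] 37.1
681 [267. 280.] mean [ 0.7   -0.255  0.098] ztop 0.111 toprect 694.7 -249.1 [44.3 30.8] 29.1
scene blue
127 [388. 125.] mean [0.518 0.505 0.056] ztop 0.0681 toprect 517.5 510.8 [55.8 17.7] 44.8
519 [201. 224.] mean [ 0.444 -0.194  0.048] ztop 0.0614 toprect 423.0 -186.9 [ 33.2 109.5] 84.5
384 [265. 243.] mean [ 0.593 -0.147  0.049] ztop 0.0613 toprect 585.6 -136.6 [31.7 44.4] 33.9
751 [153. 275.] mean [ 0.496 -0.362  0.051] ztop 0.0617 toprect 486.9 -362.4 [108.1  32.7] 34.2
772 [269. 296.] mean [ 0.701 -0.252  0.054] ztop 0.0609 toprect 695.6 -248.7 [105.9  35.4] 32.4
scene brass
223 [450.  42.] mean [0.246 1.669
[... 1547 characters left out ...]
 450.0 -379.6 [24.5 28.4] 23.7
114 [357. 173.] mean [ 0.459 -0.187  0.06 ] ztop 0.062 toprect 455.0 -188.7 [29.  30.5] 83.2
123 [394. 191.] mean [ 0.379 -0.182  0.06 ] ztop 0.0615 toprect 380.3 -179.9 [26.8 32.3] 0.4
side brass
676 [256. 264.] mean [0.505 0.083 0.027] ztop 0.0295 toprect 506.1 81.1 [36.1 65.7] 69.9
side alu
1634 [104.  57.] mean [ 1.363 -0.301  0.019] ztop 0.0293 toprect 1362.3 -365.1 [872.1  14. ] 90.0
47 [400. 145.] mean [ 0.442 -0.38   0.015] ztop 0.0273 toprect 444.0 -384.4 [ 4.1 33.3] 52.8
402 [335. 159.] mean [ 0.538 -0.247  0.017] ztop 0.0198 toprect 540.0 -250.4 [37.7 65.4] 83.8
383 [205. 346.] mean [0.485 0.241 0.009] ztop 0.0103 toprect 481.0 242.1 [22.6 87.4] 85.4
```

Both views agree within about 3 mm, and the heights of 111, 29 and 19 mm are plausible. The target is the gauge farthest left, at (0.565, -0.110), with its y axis along 125° (or -55°). The brass block is at (0.508, 0.080), with its y axis along 69.5°. I'll move over the gauge and turn to yaw 35° to grip the head's y faces.

>>> {"fn": "jog_arm", "kwargs": {
  "motion": [
    [[-0.35, -0.35, 0, 0, 0, 0, 0], [-0.7, -0.7, 0, 0, 0, 0, 0], [-1, -1, 0, 0, 0, 0, 0]]
  ]
}}

```text
time_s: 0.4
tool_pos: [0.2916, 0.4751, 0.2358]
tool_rot: [-179.9, 0.0, 158.9]
force: [0.9, -0.4, -0.4]
grip_width: 0.087
grasp_force: 0.0
```

>>> {"fn": "jog_arm", "kwargs": {
  "motion": [
    [[-0.35, -0.35, 0, 0, 0, 0, 0], [-0.7, -0.7, 0, 0, 0, 0, 0], [-1, -1, 0, 0, 0, 0, 0]]
  ]
}}

```text
time_s: 0.7
tool_pos: [0.349, 0.3455, 0.2363]
tool_rot: [-180.0, 0.0, 158.9]
force: [1.5, -0.4, -0.2]
grip_width: 0.0871
grasp_force: 0.0
```

>>> {"fn": "jog_arm", "kwargs": {
  "motion": [
    [[-0.35, -0.35, 0, 0, 0, 0, 0], [-0.7, -0.7, 0, 0, 0, 0, 0], [-1, -1, 0, 0, 0, 0, 0]]
  ]
}}

```text
time_s: 1.0
tool_pos: [0.4062, 0.2163, 0.2364]
tool_rot: [-180.0, 0.0, 158.9]
force: [1.0, 1.4, 0.1]
grip_width: 0.0869
grasp_force: 0.0
```

>>> {"fn": "jog_arm", "kwargs": {
  "motion": [
    [[-0.35, -0.35, 0, 0, 0, 0, 0], [-0.7, -0.7, 0, 0, 0, 0, 0], [-1, -1, 0, 0, 0, 0, 0]]
  ]
}}

```text
time_s: 1.3
tool_pos: [0.4635, 0.0871, 0.2365]
tool_rot: [180.0, 0.0, 158.9]
force: [0.2, 0.4, 1.0]
grip_width: 0.0871
grasp_force: 0.0
```

>>> {"fn": "jog_arm", "kwargs": {
  "motion": [
    [[-0.3, -0.3, 0, 0, 0, 0.04, 0], [-0.6, -0.5, 0, 0, 0, 0.08, 0], [-0.8, -0.7, 0, 0, 0, 0.12, 0], [-0.8, -0.7, 0, 0, 0, 0.16, 0], [-0.8, -0.7, 0, 0, 0, 0.2, 0]]
  ]
}}

```text
time_s: 1.8
tool_pos: [0.5126, -0.0055, 0.2361]
tool_rot: [-179.9, -0.0, 122.5]
force: [-0.5, 0.9, -0.5]
grip_width: 0.0872
grasp_force: 0.0
```

>>> {"fn": "jog_arm", "kwargs": {
  "motion": [
    [[0, 0, 0, 0, 0, 0.045, 0], [0, 0, 0, 0, 0, 0.09, 0], [0, 0, 0, 0, 0, 0.135, 0], [0, 0, 0, 0, 0, 0.18, 0], [0, 0, 0, 0, 0, 0.22, 0]]
  ]
}}

```text
time_s: 2.3
tool_pos: [0.5123, -0.0041, 0.2362]
tool_rot: [-180.0, 0.0, 83.1]
force: [0.4, -0.2, -0.3]
grip_width: 0.0873
grasp_force: 0.0
```

>>> {"fn": "jog_arm", "kwargs": {
  "motion": [
    [[0, 0, 0, 0, 0, 0.045, 0], [0, 0, 0, 0, 0, 0.09, 0], [0, 0, 0, 0, 0, 0.135, 0], [0, 0, 0, 0, 0, 0.18, 0], [0, 0, 0, 0, 0, 0.22, 0]]
  ]
}}

```text
time_s: 2.8
tool_pos: [0.5123, -0.0041, 0.2362]
tool_rot: [-180.0, 0.0, 43.5]
force: [-0.0, -0.5, -0.1]
grip_width: 0.0868
grasp_force: 0.0
```

Run:
```python
from h import *
c=cam("wrist"); save("w1",c[0]); print(c[4].round(3),env.get_obs()["qpos"].round(1))
blobs(c,(0,0,0),(180,90,255),(.07,.13)); print("brass"); blobs(c,(12,120,60),(30,255,255),(.008,.04)); print("blue"); blobs(c,(100,120,40),(125,255,255),(.02,.08))
```

```text
[[ 0.688 -0.695 -0.21   0.571]
 [-0.726 -0.659 -0.197  0.051]
 [-0.001  0.288 -0.958  0.385]
 [ 0.     0.     0.     1.   ]] [-32.4   1.   30.5 103.4  -0.5  75.8 -48.6]
2571 [408. 235.] mean [ 0.567 -0.103  0.103] ztop 0.112 toprect 566.5 -108.3 [32.3 44. ] 33.4
202 [349. 352.] mean [ 0.439 -0.174  0.077] ztop 0.0863 toprect 442.1 -173.9 [ 4.6 13.6] 44.4
brass
2377 [217. 127.] mean [0.51  0.08  0.029] ztop 0.0305 toprect 508.9 80.7 [35.6 64.3] 70.0
blue
707 [363. 218.] mean [ 0.547 -0.081  0.061] ztop 0.0621 toprect 551.0 -85.1 [32.6 50.3] 34.3
410 [437. 221.] mean [ 0.596 -0.137  0.061] ztop 0.0622 toprect 596.3 -133.6 [53.5 25.8] 87.0
554 [544. 246.] mean [ 0.661 -0.252  0.052] ztop 0.0618 toprect 670.3 -243.0 [46.9 22.9] 56.5
940 [364. 338.] mean [ 0.454 -0.185  0.06 ] ztop 0.0619 toprect 439.9 -185.5 [33.6 73.2] 81.0
100 [304. 352.] mean [ 0.38  -0.169  0.028] ztop 0.0385 toprect 380.2 -165.1 [4.5 9.7] 37.9
```

View pics/w1.png

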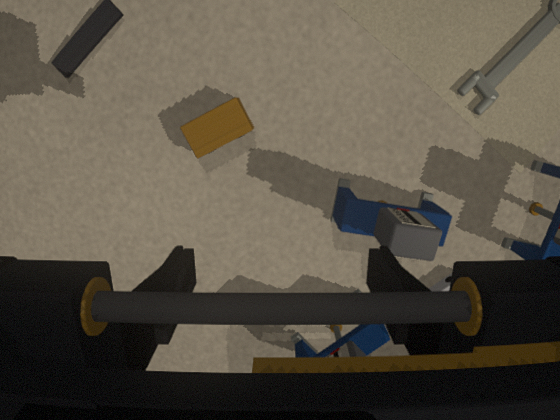

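The wrist view shows the gauge head at (408,235) and the brass block at (217,127). It confirms the gauge at (0.5655, -0.109), 34°, and the brass at (0.5085, 0.0805), 70°. I'm approaching above the gauge.

>>> {"fn": "jog_arm", "kwargs": {
  "motion": [
    [[-0.15, 0.4, 0, 0, 0, 0.03, 0], [-0.3, 0.8, 0, 0, 0, 0.053, 0], [-0.34, 1, 0.2, 0, 0, 0.053, 0], [-0.34, 1, 0.5, 0, 0, 0.053, 0], [-0.34, 1, 0.5, 0, 0, 0.053, 0]]
  ]
}}

```text
time_s: 3.35
tool_pos: [0.5545, -0.1, 0.1825]
tool_rot: [-179.7, 0.4, 34.3]
force: [-0.9, 1.2, -0.6]
grip_width: 0.0871
grasp_force: 0.0
```

>>> {"fn": "jog_arm", "kwargs": {
  "motion": [
    [[0.04, 0.135, 0, 0, 0, 0, 0], [0.04, 0.135, 0, 0, 0, 0, 0]]
  ]
}}

```text
time_s: 3.55
tool_pos: [0.569, -0.109, 0.1874]
tool_rot: [179.9, -0.0, 34.3]
force: [-0.3, 0.5, 0.7]
grip_width: 0.0869
grasp_force: 0.0
```

Run:
```python
from h import *
c=cam("wrist"); save("w2",c[0]); o=env.get_obs(); print(o["tool_pos"].round(4),o["tool_rot"].round(1))
blobs(c,(0,0,0),(180,90,255),(.07,.118));print("blue"); blobs(c,(100,120,40),(125,255,255),(.02,.08))
for n in("scene","side"):
  c=cam(n);print(n); blobs(c,(0,0,0),(180,90,255),(.07,.118))
```

```text
[ 0.5686 -0.1086  0.1875] [180.   -0.   34.3]
4095 [527. 184.] mean [ 0.691 -0.239  0.101] ztop 0.1118 toprect 694.5 -246.5 [44.  31.8] 32.4
3470 [278. 221.] mean [ 0.57  -0.106  0.106] ztop 0.1121 toprect 566.9 -108.5 [31.2 44. ] 34.5
50 [248. 369.] mean [ 0.428 -0.17   0.075] ztop 0.0806 toprect 429.6 -170.7 [1.3 6. ] 80.5
blue
1458 [513. 129.] mean [ 0.726 -0.227  0.061] ztop 0.0623 toprect 722.0 -229.8 [42.7 34.1] 33.1
1391 [325. 205.] mean [ 0.59  -0.139  0.061] ztop 0.0622 toprect 584.2 -133.4 [32.4 46.3] 34.4
802 [235. 207.] mean [ 0.547 -0.079  0.061] ztop 0.0623 toprect 550.1 -84.2 [33.2 45.9] 34.1
43 [216. 195.] mean [ 0.547 -0.062  0.061] ztop 0.0623 toprect 546.9 -62.4 [12.2  6.6] 27.0
1003 [493. 220.] mean [ 0.661 -0.265  0.061] ztop 0.0621 toprect 664.8 -265.1 [35.1 33.9] 30.9
1529 [277. 345.] mean [ 0.452 -0.184  0.056] ztop 0.062 toprect 440.1 -186.7 [33.8 72.5] 83.6
scene
790 [517.  27.] mean [0.48  2.025 0.094] ztop 0.1165 toprect 468.1 2025.7 [470.5  37.5] 0.8
117 [468.  82.] mean [0.581 1.014 0.072] ztop 0.0749 toprect 584.4 1015.1 [179.6  44.2] 73.4
463 [195. 204
[... 231 characters left out ...]
oprect 486.2 -360.9 [44.7 31. ] 38.4
690 [267. 280.] mean [ 0.7   -0.255  0.098] ztop 0.1107 toprect 695.2 -249.4 [44.2 31.8] 30.5
side
3026 [82. 40.] mean [ 1.363 -0.234  0.093] ztop 0.1163 toprect 1363.0 -241.9 [ 12.5 549.8] 0.0
55 [387.  12.] mean [ 0.738 -0.943  0.078] ztop 0.0886 toprect 739.5 -944.9 [  8.1 141.1] 9.0
52 [395.  14.] mean [ 0.707 -0.939  0.079] ztop 0.0912 toprect 706.4 -948.6 [  5.3 137.1] 8.1
501 [385. 116.] mean [ 0.48  -0.351  0.096] ztop 0.1109 toprect 482.6 -358.9 [44.9 32.6] 34.0
502 [291. 163.] mean [ 0.558 -0.099  0.099] ztop 0.1111 toprect 563.8 -108.1 [30.3 43.6] 32.9
653 [378. 169.] mean [ 0.417 -0.178  0.097] ztop 0.1114 toprect 419.1 -184.6 [30.7 42.8] 84.8
```

View pics/w2.png

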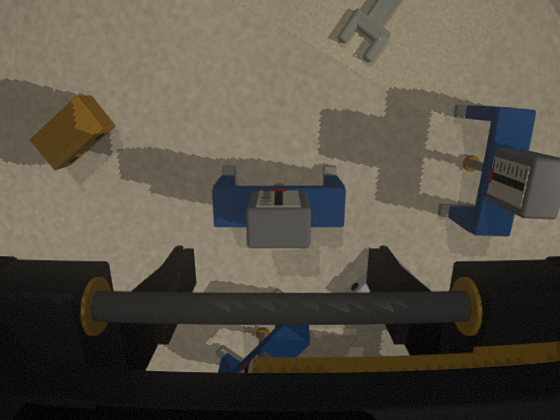

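The head sits midway between the fingers, at (278,221) with the fingers near columns 185 and 375, and it is square to the jaws. I'm descending.

>>> {"fn": "jog_arm", "kwargs": {
  "motion": [
    [[-0.02, -0.01, 0.25, 0, 0, 0, 0], [-0.02, -0.01, 0.5, 0, 0, 0, 0], [-0.02, -0.01, 0.75, 0, 0, 0, 0], [-0.02, -0.01, 1, 0, 0, 0, 0], [-0.02, -0.01, 1, 0, 0, 0, 0]]
  ]
}}

```text
time_s: 4.2
tool_pos: [0.5632, -0.1076, 0.0839]
tool_rot: [-179.8, 0.3, 34.3]
force: [-0.1, -0.7, -0.5]
grip_width: 0.0875
grasp_force: 0.0
```

>>> {"fn": "jog_arm", "kwargs": {
  "motion": [
    [[0, 0, 0.04, 0, 0, 0, 0.3], [0, 0, 0.04, 0, 0, 0, 0.6], [0, 0, 0.04, 0, 0, 0, 0.8], [0, 0, 0.04, 0, 0, 0, 1], [0, 0, 0.04, 0, 0, 0, 1]]
  ],
  "grip_force": 25
}}

```text
time_s: 4.7
tool_pos: [0.5664, -0.109, 0.0833]
tool_rot: [180.0, -0.1, 34.2]
force: [0.4, -0.3, 0.0]
grip_width: 0.055
grasp_force: 0.0
```

>>> {"fn": "jog_arm", "kwargs": {
  "motion": [
    [[0, 0, 0, 0, 0, 0, 1], [0, 0, 0, 0, 0, 0, 1], [0, 0, 0, 0, 0, 0, 1]]
  ]
}}

```text
time_s: 5.0
tool_pos: [0.5662, -0.109, 0.0828]
tool_rot: [180.0, -0.0, 34.2]
force: [-0.7, 0.6, 1.5]
grip_width: 0.0437
grasp_force: 25.0
```

Gripped at 43.7 mm and 25 N. I'm lifting.

>>> {"fn": "jog_arm", "kwargs": {
  "motion": [
    [[0, 0, -0.2, 0, 0, 0, 1], [0, 0, -0.4, 0, 0, 0, 1], [0, 0, -0.6, 0, 0, 0, 1], [0, 0, -0.8, 0, 0, 0, 1], [0, 0, -0.8, 0, 0, 0, 1]]
  ]
}}

```text
time_s: 5.5
tool_pos: [0.5672, -0.1094, 0.1643]
tool_rot: [179.9, -0.2, 34.2]
force: [1.6, 0.7, -4.4]
grip_width: 0.0437
grasp_force: 25.0
```

>>> {"fn": "jog_arm", "kwargs": {
  "motion": [
    [[0.06, -0.2, 0, 0, 0, 0.04, 1], [0.12, -0.4, 0, 0, 0, 0.08, 1], [0.18, -0.6, 0, 0, 0, 0.12, 1], [0.24, -0.8, 0, 0, 0, 0.16, 1], [0.3, -0.95, 0, 0, 0, 0.2, 1]]
  ]
}}

```text
time_s: 6.0
tool_pos: [0.5355, -0.0122, 0.1604]
tool_rot: [180.0, 0.2, -2.0]
force: [-0.1, -0.5, -4.7]
grip_width: 0.0438
grasp_force: 25.0
```

>>> {"fn": "jog_arm", "kwargs": {
  "motion": [
    [[0, 0, 0, 0, 0, 0.035, 1], [0, 0, 0, 0, 0, 0.07, 1], [0, 0, 0, 0, 0, 0.1, 1], [0, 0, 0, 0, 0, 0.1, 1]]
  ]
}}

```text
time_s: 6.4
tool_pos: [0.5361, -0.0136, 0.1607]
tool_rot: [179.9, 0.1, -19.8]
force: [-0.3, 0.3, -2.8]
grip_width: 0.0438
grasp_force: 25.0
```

>>> {"fn": "jog_arm", "kwargs": {
  "motion": [
    [[-0.2, -0.25, 0, 0, 0, 0, 1], [-0.4, -0.5, 0, 0, 0, 0, 1], [-0.58, -0.79, 0, 0, 0, 0, 1], [-0.58, -0.79, 0, 0, 0, 0, 1], [-0.58, -0.79, 0, 0, 0, 0, 1]]
  ]
}}

```text
time_s: 6.9
tool_pos: [0.5087, 0.081, 0.1615]
tool_rot: [179.9, 0.1, -19.5]
force: [0.4, -1.1, -4.3]
grip_width: 0.0441
grasp_force: 25.0
```

Run:
```python
from h import *
o=env.get_obs(); print(o["tool_pos"].round(4),o["tool_rot"].round(1),o["qpos"].round(1))
ims=[]
for n in("scene","side","wrist"):
  c=cam(n);print(n); blobs(c,(12,120,60),(30,255,255),(.02,.033)); blobs(c,(100,120,40),(125,255,255),(.10,.16)); blobs(c,(0,0,0),(180,90,255),(.17,.2)); ims.append(c[0])
a=ims[0][90:300,160:440]; b=ims[1][130:340,150:430]
save("hold",np.vstack([np.hstack([a,b]),cv2.resize(ims[2],None,fx=.9,fy=.9)[:, :].copy() if 0 else cv2.resize(ims[2],(560,380))]))
```

```text
[0.5087 0.081  0.1615] [ 1.799e+02  1.000e-01 -1.950e+01] [ -44.7    5.1   34.6  108.8   -3.1   67.2 -118.5]
scene
87 [450.  41.] mean [0.245 1.676 0.026] ztop 0.0327 toprect 249.3 1724.7 [416.8  48.3] 83.9
122 [385.  84.] mean [0.3   0.871 0.026] ztop 0.0324 toprect 298.1 870.2 [155.2  12.5] 22.4
144 [460.  99.] mean [0.584 0.948 0.026] ztop 0.0324 toprect 589.5 949.7 [174.3  88.5] 22.0
249 [301. 191.] mean [0.512 0.075 0.027] ztop 0.0299 toprect 507.9 79.7 [38.2 65.8] 68.9
489 [301. 158.] mean [0.514 0.069 0.128] ztop 0.14 toprect 509.4 79.8 [108.3  34.6] 70.7
473 [520.  10.] mean [0.467 2.026 0.185] ztop 0.1992 toprect 464.6 2029.5 [430.7  37.1] 1.2
92 [395.  40.] mean [0.265 0.974 0.171] ztop 0.1737 toprect 262.9 976.2 [ 37.7 199.5] 7.4
353 [304. 135.] mean [0.515 0.077 0.185] ztop 0.1979 toprect 509.6 79.8 [75.1 23.4] 70.9
side
628 [256. 263.] mean [0.506 0.082 0.028] ztop 0.0296 toprect 506.4 81.6 [35.6 63.9] 70.9
131 [278. 208.] mean [0.489 0.043 0.139] ztop 0.1404 toprect 487.6 41.8 [20.2 38.8] 22.3
91 [227. 227.] mean [0.528 0.118 0.139] ztop 0.1403 toprect 528.4 116.9 [15.7 27.7] 4.9
1200 [47. 20.] mean [ 1.363 -0.142  0.184] ztop 0.1993 toprect 1363.3 -136.5 [262.2  11.9] 89.7
695 [257. 200.] mean [0.498 0.082 0.184] ztop 0.1967 toprect 502.8 80.1 [70.6 12.8] 70.6
wrist
2381 [280. 192.] mean [0.518 0.077 0.029] ztop 0.0305 toprect 515.2 78.5 [35.4 49.9] 69.9
5529 [281. 242.] mean [0.519 0.077 0.138] ztop 0.1413 toprect 510.8 79.3 [106.3  33.3] 70.2
5259 [281. 277.] mean [0.523 0.075 0.184] ztop 0.1916 toprect 521.8 75.5 [70.7  8. ] 70.5
2532 [280. 334.] mean [0.502 0.083 0.192] ztop 0.1989 toprect 506.1 81.3 [53.8 11.4] 70.7
```

View pics/hold.png

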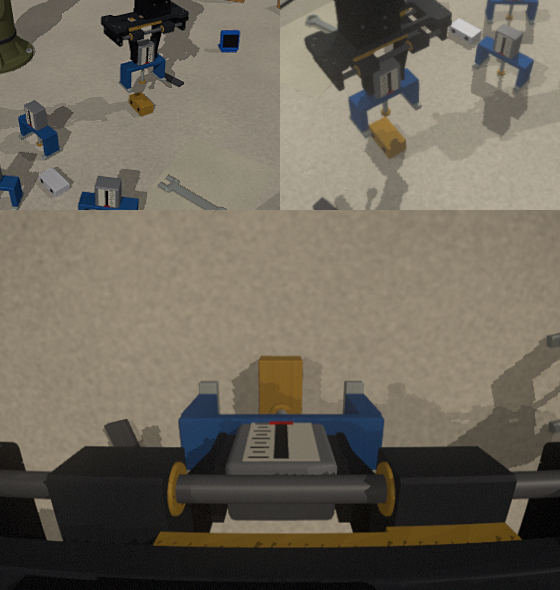

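Composite view: the held gauge hangs centred over the brass block, with the block at (281,385) between the legs at columns 208 and 354. Measured, the gauge is at (0.509, 0.080) and the block at (0.508, 0.0805). The soles are about 78.5 mm up. I'm lowering.

>>> {"fn": "jog_arm", "kwargs": {
  "motion": [
    [[0, 0, 0.15, 0, 0, 0, 1], [0, 0, 0.3, 0, 0, 0, 1], [0, 0, 0.42, 0, 0, 0, 1], [0, 0, 0.5, 0, 0, 0, 1], [0, 0, 0.55, 0, 0, 0, 1]]
  ]
}}

```text
time_s: 7.55
tool_pos: [0.5093, 0.0796, 0.1069]
tool_rot: [179.9, 0.0, -19.8]
force: [-1.0, 0.2, -2.4]
grip_width: 0.0441
grasp_force: 25.0
```

>>> {"fn": "jog_arm", "kwargs": {
  "motion": [
    [[0, 0, 0.04, 0, 0, 0, 1], [0, 0, 0.08, 0, 0, 0, 1], [0, 0, 0.12, 0, 0, 0, 1], [0, 0, 0.16, 0, 0, 0, 1], [0, 0, 0.18, 0, 0, 0, 1]]
  ]
}}

```text
time_s: 8.05
tool_pos: [0.5098, 0.0803, 0.0895]
tool_rot: [-180.0, -0.0, -19.8]
force: [0.1, -1.2, -2.0]
grip_width: 0.044
grasp_force: 25.0
```

>>> {"fn": "jog_arm", "kwargs": {
  "motion": [
    [[0, 0, 0.01, 0, 0, 0, 1], [0, 0, 0.02, 0, 0, 0, 1], [0, 0, 0.03, 0, 0, 0, 1], [0, 0, 0.03, 0, 0, 0, 1]]
  ]
}}

```text
time_s: 8.45
tool_pos: [0.5098, 0.0803, 0.0867]
tool_rot: [-180.0, -0.0, -19.8]
force: [0.7, -0.2, -2.7]
grip_width: 0.0439
grasp_force: 25.0
```

>>> {"fn": "jog_arm", "kwargs": {
  "motion": [
    [[0, 0, 0.01, 0, 0, 0, 1], [0, 0, 0.02, 0, 0, 0, 1], [0, 0, 0.03, 0, 0, 0, 1], [0, 0, 0.03, 0, 0, 0, 1]]
  ]
}}

```text
time_s: 8.85
tool_pos: [0.5096, 0.0805, 0.0835]
tool_rot: [-180.0, -0.0, -19.8]
force: [0.3, -1.8, -2.7]
grip_width: 0.0436
grasp_force: 25.0
```

>>> {"fn": "jog_arm", "kwargs": {
  "motion": [
    [[0, 0, 0.005, 0, 0, 0, 1], [0, 0, 0.01, 0, 0, 0, 1], [0, 0, 0.01, 0, 0, 0, 1]]
  ]
}}

```text
time_s: 9.15
tool_pos: [0.5096, 0.0805, 0.0828]
tool_rot: [-180.0, -0.0, -19.7]
force: [1.1, -0.9, -0.7]
grip_width: 0.0437
grasp_force: 25.0
```

One more small step down to confirm contact.

>>> {"fn": "jog_arm", "kwargs": {
  "motion": [
    [[0, 0, 0.005, 0, 0, 0, 1], [0, 0, 0.01, 0, 0, 0, 1], [0, 0, 0.01, 0, 0, 0, 1]]
  ]
}}

```text
time_s: 9.45
tool_pos: [0.5097, 0.0804, 0.0828]
tool_rot: [-180.0, 0.0, -19.8]
force: [-2.9, -0.7, 7.6]
grip_width: 0.0437
grasp_force: 25.0
```

The force has turned to +7.6 N, so the soles are on the bench. I'm releasing, then rising.

>>> {"fn": "jog_arm", "kwargs": {
  "motion": [
    [[0, 0, -0.005, 0, 0, 0, 0.7], [0, 0, -0.005, 0, 0, 0, 0.3], [0, 0, -0.005, 0, 0, 0, 0], [0, 0, -0.005, 0, 0, 0, 0], [0, 0, -0.005, 0, 0, 0, 0]]
  ]
}}

```text
time_s: 9.95
tool_pos: [0.5093, 0.0805, 0.0819]
tool_rot: [-180.0, 0.0, -19.7]
force: [-1.0, -0.4, -0.3]
grip_width: 0.0681
grasp_force: 0.0
```

>>> {"fn": "jog_arm", "kwargs": {
  "motion": [
    [[0, 0, 0, 0, 0, 0, 0], [0, 0, -0.1, 0, 0, 0, 0], [0, 0, -0.3, 0, 0, 0, 0], [0, 0, -0.6, 0, 0, 0, 0], [0, 0, -1, 0, 0, 0, 0]]
  ]
}}

```text
time_s: 10.45
tool_pos: [0.5083, 0.08, 0.1825]
tool_rot: [179.9, 0.1, -19.8]
force: [1.5, 0.5, 0.7]
grip_width: 0.087
grasp_force: 0.0
```

>>> {"fn": "jog_arm", "kwargs": {
  "motion": [
    [[0, 0, 0, 0, 0, 0, 0], [0, 0, 0, 0, 0, 0, 0], [0, 0, 0, 0, 0, 0, 0]]
  ]
}}

```text
time_s: 10.75
tool_pos: [0.5088, 0.0803, 0.1815]
tool_rot: [180.0, 0.1, -19.8]
force: [0.0, 0.1, 0.1]
grip_width: 0.0873
grasp_force: 0.0
```

Run:
```python
from h import *
o=env.get_obs(); print(o["tool_pos"].round(4),o["grip_width"],o["force"].round(1))
ims=[]
for n in("scene","side","wrist"):
  c=cam(n);print(n); blobs(c,(12,120,60),(30,255,255),(.02,.033)); blobs(c,(100,120,40),(125,255,255),(.03,.075)); blobs(c,(0,0,0),(180,90,255),(.08,.118)); print("alu"); blobs(c,(0,0,60),(180,60,255),(.012,.03)); ims.append(c[0])
a=ims[0][90:300,160:440]; b=ims[1][130:340,150:430]
save("end",np.vstack([np.hstack([a,b]),cv2.resize(ims[2],(560,380))]))
```

```text
[0.5088 0.0803 0.1815] 0.08728191402887645 [0.  0.1 0.1]
scene
57 [458.  38.] mean [0.253 1.766 0.026] ztop 0.0321 toprect 252.2 1771.7 [  7.9 350.8] 0.2
124 [385.  84.] mean [0.301 0.871 0.027] ztop 0.0325 toprect 298.0 871.4 [156.   18.6] 21.3
168 [463.  99.] mean [0.592 0.957 0.026] ztop 0.0324 toprect 612.9 971.2 [216.5 105.7] 34.3
168 [303. 193.] mean [0.522 0.072 0.027] ztop 0.0313 toprect 520.4 74.9 [36.2 41.9] 69.8
117 [389. 124.] mean [0.518 0.506 0.058] ztop 0.0678 toprect 518.9 510.8 [56.6 18.5] 39.4
398 [300. 184.] mean [0.515 0.069 0.053] ztop 0.0614 toprect 510.9 79.2 [109.2  35.3] 70.6
439 [201. 223.] mean [ 0.445 -0.194  0.052] ztop 0.0613 toprect 424.8 -187.5 [ 33.2 107.2] 84.6
672 [153. 274.] mean [ 0.496 -0.362  0.054] ztop 0.0619 toprect 487.3 -362.2 [106.7  34.5] 33.6
719 [269. 295.] mean [ 0.7   -0.252  0.056] ztop 0.0612 toprect 695.7 -248.5 [106.  35.] 31.8
616 [517.  26.] mean [0.479 2.025 0.099] ztop 0.1165 toprect 469.2 2025.9 [473.1  36. ] 0.2
316 [302. 167.] mean [0.515 0.073 0.1  ] ztop 0.1111 toprect 510.9 79.6 [45.8 33.8] 61.1
385 [195. 202.] mean [ 0.
[... 1341 characters left out ...]
113 toprect 419.4 -185.0 [31.9 43.9] 86.6
766 [254. 237.] mean [0.503 0.086 0.102] ztop 0.1113 toprect 507.4 81.7 [44.9 31.1] 73.7
alu
1277 [97. 59.] mean [ 1.363 -0.271  0.021] ztop 0.0295 toprect 1362.3 -333.4 [ 14.1 812.6] 0.1
193 [389.  38.] mean [ 0.694 -0.883  0.021] ztop 0.0297 toprect 676.0 -913.0 [157.7  75.5] 61.0
368 [335. 158.] mean [ 0.539 -0.248  0.017] ztop 0.0198 toprect 540.7 -249.2 [39.9 65.3] 82.5
wrist
937 [281. 171.] mean [0.53  0.073 0.029] ztop 0.0304 toprect 529.7 73.3 [34.7 18.7] 70.2
3047 [280. 201.] mean [0.514 0.08  0.06 ] ztop 0.0624 toprect 510.7 81.1 [106.5  32.9] 70.2
3417 [279. 221.] mean [0.514 0.08  0.108] ztop 0.1121 toprect 510.7 81.4 [43.9 31. ] 70.0
alu
```

View pics/end.png

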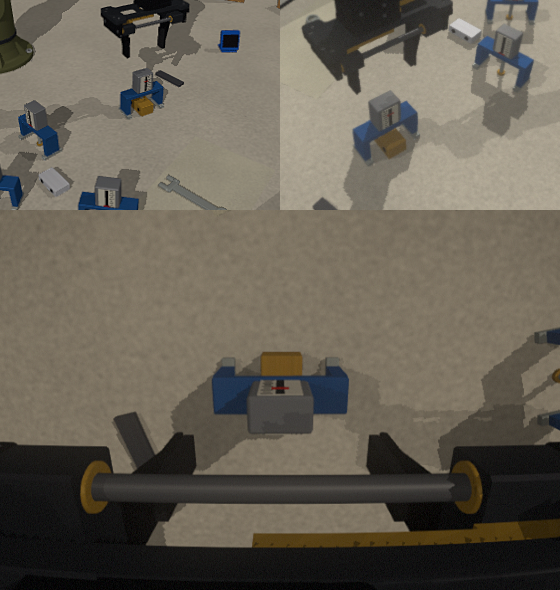

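The gauge stands upright astride the brass block: head at (280,405), block at (281,363) between the legs, and the red pointer has risen. Its centre is about (0.510, 0.080), within about 3 mm of the block's centre, and the tops are level with the soles on the bench. The aluminium block hasn't moved, and the gripper is clear.

```bash
python3 -c "
from cell import env
print(env.sign_off())"
```

```text
the job is handed in; nothing more can be done
None
```

The blue gauge is standing astride the brass block, centred to within about 3 mm, with its soles on the bench and the gripper clear; I handed the job in at about 11 s, but no verdict came back and I did not read the foot value off the scale.

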